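Latch the tool case

TASK

The green tool case on the bench is still ajar: hook the wire loop of its draw latch over the brass keeper on the cover, then push the red lever over and fully down past centre, so that it stays down by itself and holds the cover drawn in on its seal. Feel your way: do not ram the loop against the keeper, do not lean hard on the lever at its stop or on the cover, and leave the other things on the case and the bench where they are.

Things in the scene. Friction and masses are not known exactly. Their poses are not given: they have to be found in the camera images.
- case: green steel tool case standing on the bench; it is heavy and does not shift. Origin on the bench straight below the lever's pivot; x level, from the lever towards the keeper (away from the robot, turned up to 0.35 rad either way), y along the pivot axis, z up. Body half: x -95 to +20 mm, y -170 to +170, top at z = 130. Cover half beyond it: x 21 to 67 mm when shut, same height. All the latch lies on the top, in the plane y = 0.
- pivot (a point): the lever's pivot axis, between two steel ears 30 mm high and 33 mm apart overall, 154 mm above the bench, straight above the case's origin
- lever (a joint): angle of the latch lever: 0 = shut, lying towards -x of the case, its tip 8 degrees below level, against a hard stop; it grows as the tip is swung up and over towards the keeper: 1.71 = straight up, at most 2.3. Found at 1.45 to 2.05. Light friction (0.03 N m) keeps it where it is left. Dead centre of the loop's pull lies between 0.1 and 0.25; below it the seal's pull holds the lever shut.
- lever_tip (a point): free end of the lever, 85 mm from the pivot, on its centre line. The lever's red plastic end, the part to push, is 26 mm wide, 7 mm thick and runs from 39 to 85 mm from the pivot. At most about 10 N square to it, at 60 mm from the pivot, shuts a hooked latch; over 35 N from the fingers when it is nearly shut (below 0.3) is leaning too hard.
- bail (a joint): angle of the wire loop (bail) to the lever. The loop turns on a pin through the lever, 22 mm from the pivot towards the tip. Slope of the loop above level, towards the keeper, = joint bail - joint lever; at rest it stays where it is left (friction 0.02 N m). Found sloping up, far end high, by 0.4 to 1.55 rad.
- bail_pin (a point): the pin on which the steel wire loop turns. Two side wires 44 mm apart run from it to the crossbar, 67 mm from the pin, with a yellow finger knob beyond. Lever and loop move in the vertical plane y = 0 of the case only.
- bar (a point): middle of the loop's crossbar: round bar 6 mm thick, 50 mm long along y, 67 mm from the pin
- bail_knob (a point): centre of the yellow finger knob: a ball 18 mm across, to be pinched from above with the fingers closing along y, so that it can turn between the pads as the loop swings. It stands 42 mm beyond the crossbar (along the loop) and 22 mm to the loop's upper side, on a thin stem.
- cover (a joint): how far the cover is drawn in about the hinge along its lower edge: 0 = ajar, as found (about 18 mm at the top, leaning out by 0.12 rad); 0.12 = upright, metal to metal. The rubber seal pushes it back to 0 (2.5 N per mm at the keeper, 6 N to start). Shut by the latch it reads about 0.01 to 0.107.
- keeper_mark (a point): point on the cover's top face: middle of the slot in which the brass keeper is bolted. Its frame leans with the cover (outwards, 0.12 rad as found): x as the case, z up. The keeper's centre sits anywhere from 7 mm before to 7 mm beyond this mark along x (not measured: see it or feel for it) and stays there. Its base block: x -7 to +21 mm from its own centre, top (the floor) 16 mm above the mark.
- head_mark (a point): 32 mm above keeper_mark: level of the flat top of the keeper's hook. From the keeper's own centre: an upright post x -4 to +4 mm under a flat head x -8 to +8, head 6 mm thick (underside 26 mm above the cover), 30 mm wide along y. Over 25 N between the loop and the keeper, before the cover is drawn in, bends it.
- mouth_mark (a point): on the floor level, 12 mm beyond keeper_mark: nominal middle of the keeper's mouth, 8 mm wide (x 8 to 16 mm from the keeper's centre), open above. Beyond it two stop ears, x 16 to 20, 3.5 to 7 mm either side of y = 0, rise to 38 mm above the cover. The crossbar goes down in the mouth to the floor, then back under the head to the post. Fingers: at most 30 N on keeper or cover.
- grease_tin: small jar of grease, 42 mm across, 36 mm high, red lid, standing on the case top at its +y end; bystander, origin under its centre
- drill_index: orange drill-bit box 60 x 45 x 22 mm lying on the case top at its -y end; bystander, origin under its centre
- screwdriver: screwdriver lying on the bench; bystander
- tape_measure: yellow tape measure 65 x 38 x 60 mm on the bench; bystander
- oil_bottle: blue oil bottle, 56 mm across, 140 mm high, on the bench beside the case; bystander
- wrench: steel wrench lying on the bench; bystander
- screw_bin: orange open bin 120 x 90 x 55 mm on the bench beside the case; bystander

How it is judged:
By the outcome, as a careful person would: the job done as asked, in the order asked, and still so for the second after the job is handed in, with the robot touching nothing.
It also fails if it takes over 72 s, if anything falls off the work surface, if the arm or the gripper's body presses on something with over 40 N, if the wrist force passes 120 N, or if a joint passes its speed limit or range.

ROBOT

A 6-joint arm with a two-finger parallel gripper is mounted at the origin on the work surface. World frame = base frame: x ahead of the robot, y to its left, z up, the work surface at z = 0. Lengths are in m, angles in rad, forces in N, time in s.
With the tool pointing down it reaches from about 0.375 to 0.9 m from the base axis. Payload 3.1 kg.
Tool frame: the origin (TCP) lies on the centre line of the jaws, within the pads' length; the fingertips stand robot.tip_reach ahead of it and the grasp point (between the pads) lies 8 mm behind it (robot.tip_reach is the distance from the TCP to the fingertips, in m); z points along the fingers, y is the line along which they close (so a half turn about z gives the same grasp; the last joint's range is limited). The gripper opens to 87 mm and grips with 3 to 60 N. Pads are 19 mm wide; open, the fingers measure 117 mm over their backs; the gripper's body (75 mm by 190 mm) begins 51 mm behind the grasp point.
Start: joints at [1.089, 0.527, 1.433, -0, 1.181, -0.178], TCP at [0.187, 0.596, 0.234] pointing down, gripper open.
Joint ranges: [-3.08, 3.08], [-0.75, 2.2], [0.22, 2.44], [-1.43, 4.57], [0, 2.65], [-2.85, 2.85]. Speed limits (rad/s): [2.79, 2.79, 3.14, 3.14, 3.14, 3.14].

INTERFACE

Orientations are given as a unit quaternion [x, y, z, w].
In Python, from rig import robot gives the robot as it stands.
- The arm moves only by the tool jog_arm, never from a script. Its argument "motion" is one flat list of numbers, 7 for each row, row after row: the shift along the tool's x, y, z scaled (see below), then the turn, a rotation vector about the tool's x, y, z scaled (see below), then the gripper's target within -1 to 1 (shut at 1, half-way at 0, fully open at -1). In form: [x, y, z, rx, ry, rz, hand, x, y, z, rx, ry, rz, hand, ...]. A call has 1 to 12 rows; each row shifts and turns the commanded pose from where the row before left it, along the tool's axes as they then stand; what a row does not reach is not made up. The controller multiplies each number of a shift by 4 cm and each number of a turn by 4 degrees. A row lasts 1/8 s, in which the tool goes at most 62.5 mm and 10.7 degrees, less where a joint would pass 70% of its speed; a pose out of reach is approached as far as the arm can. A call with a number of a shift or a turn outside -1 to 1 is refused whole. A call with a gripper value outside its range is refused whole. The fingers move at their own pace and stop on an object; "grip_force" is the grip in N (left out, the last holds). Time passes only in rows, so rows that do not move let the fingers close. It gives the time, the measured TCP pose, the force, the opening and the grip force at its end, in the units of the state.
- robot.get_obs(): the state, without advancing time (a new reading comes with each control period).
- robot.camera(name): name is "side" or "top" or "wrist"; returns the picture (480x640x3 uint8, blue, green, red); there is no depth.
- robot.calibration(name): a dict with "fx", "fy", "cx", "cy" (pixels), "R" (3x3) and "t" (3): a world point X has camera coordinates R X + t; the wrist camera has in their place "T_tool_cam" (4x4, takes a point from camera to tool coordinates, whose origin is the TCP and whose axes are the flange's). Camera axes: x right, y down, z forward; pixel columns grow to the right and rows downward; lengths in m; the calibration is good to about 2 mm. A picture is of the moment at which its call begins: read the wrist's pose just before it. calibration takes no time and is no camera call.
- robot.hand_in(): hands the job in; it is judged then, once.
The state is a dict: "time": time; "q": joint angles; "joint_velocities": joint speeds; "joint_torque": joint torques, N m; "position": TCP position; "tool_rot": TCP orientation; "ft_force": force on the tool from outside, world axes, zero at the start; "moment": the same for the moment, N m; "grip_width": finger opening in m; "grip_force": force on a finger pad.
Only numpy, scipy, OpenCV 4.12 (cv2) and the standard library are available. Lean on these libraries where they do the work, as an engineer would, in place of code of your own. Each camera call takes 0.05 s, during which the arm holds its last target. There are 200 camera calls.

## Working session

There is one attempt and no reset: what is moved stays moved. The work goes in short steps, Python scripts to look and compute and a tool call to move; the robot and the scene stay as the last step left them, time stands still between calls to the robot, and variables do not carry over. Pictures are saved under pics/ and viewed, at most 13 in all, crops included, and the job is handed in when it is done.

Besides the shell and the picture viewer there is one more tool, called after ">>>" as name(argument=value, ...), one argument or row to a line, values as JSON. jog_arm: Moves the arm, as the interface text tells. Shifts and turns lie within -1 to 1; 1 stands for 4 cm of shift or 4 degrees of turn. Its arguments: {"type":"object","properties":{"motion":{"type":"array","items":{"type":"number"}},"grip_force":{"type":"number"}},"required":["motion"]}

```bash
ls; mkdir -p pics
python3 - <<'E'
from rig import robot
import cv2,numpy as np
o=robot.get_obs();print(o, robot.tip_reach)
for n in("side","top"):
    im=robot.camera(n);cv2.imwrite(f"pics/{n}0.png",im)
for n in("side","top","wrist"):
    print(n,robot.calibration(n))
E
```

```text
pics
{'time': 0.0, 'q': array([ 1.08848101e+00,  5.28433177e-01,  1.43390095e+00, -6.57401783e-06,
        1.18138817e+00, -1.78471181e-01]), 'joint_velocities': array([ 0.00144981,  0.00140088,  0.00023512,  0.00163245,  0.00244007,
       -0.0016791 ]), 'joint_torque': array([ 3.84761006e-04, -4.40045643e+01, -1.76588380e+01,  6.33170432e-02,
        5.83713083e-02, -1.69567361e-04]), 'position': array([0.18661763, 0.5957488 , 0.2325923 ]), 'tool_rot': array([ 1.51337019e-01,  9.88481650e-01, -1.00821936e-03, -3.42569872e-04]), 'ft_force': array([ 0.22466479, -0.63696993, -0.06816654]), 'moment': array([0.02005376, 0.00036792, 0.02202518]), 'grip_force': 0.0, 'grip_width': 0.08698267899915599} 0.011
side {'fx': 483.5278855540957, 'fy': 483.5278855540957, 'cx': 319.0717900339114, 'cy': 244.3265659520387, 'R': array([[-0.90173014,  0.43208581, -0.01358699],
       [ 0.2568405 ,  0.510196  , -0.8208124 ],
       [-0.34772936, -0.74364097, -0.57103625]]), 't': array([ 0.42837551, -0.00683661,  1.40743592])}
top {'fx': 573.8301664083717, 'fy': 573.8301664083717, 'cx': 322.2098506768664, 'cy': 237.7911042815877, 'R': array([[-2.44259696e-04, -9.99999940e-01, -2.46694880e-04],
       [-9.75100214e-01,  2.92885862e-04, -2.21764486e-01],
       [ 2.21764545e-01,  1.86384104e-04, -9.75100227e-01]]), 't': array([0.0025215 , 0.47807866, 1.56612343])}
wrist {'fx': 429.37584354633174, 'fy': 429.37584354633174, 'cx': 319.5964545581413, 'cy': 236.85779005543776, 'T_tool_cam': array([[ 7.56542636e-04, -9.55816027e-01, -2.93964539e-01,
         8.08693454e-02],
       [ 9.99999461e-01,  9.32242799e-04, -4.57573492e-04,
        -7.51711772e-04],
       [ 7.11402402e-04, -2.93964034e-01,  9.55816217e-01,
        -1.51507322e-01],
       [ 0.00000000e+00,  0.00000000e+00,  0.00000000e+00,
         1.00000000e+00]])}
```

View pics/side0.png

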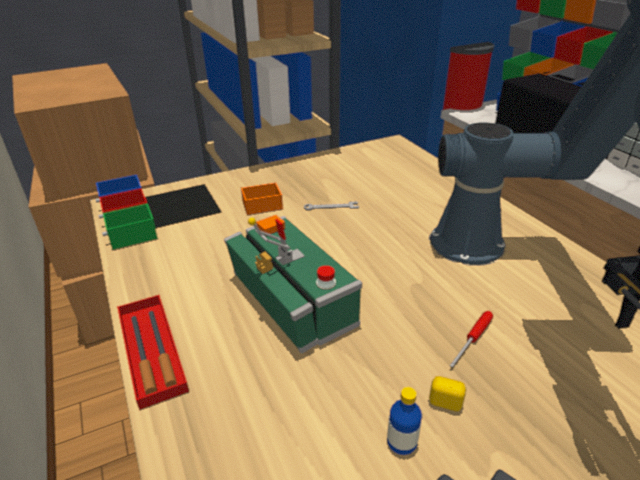

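View pics/top0.png

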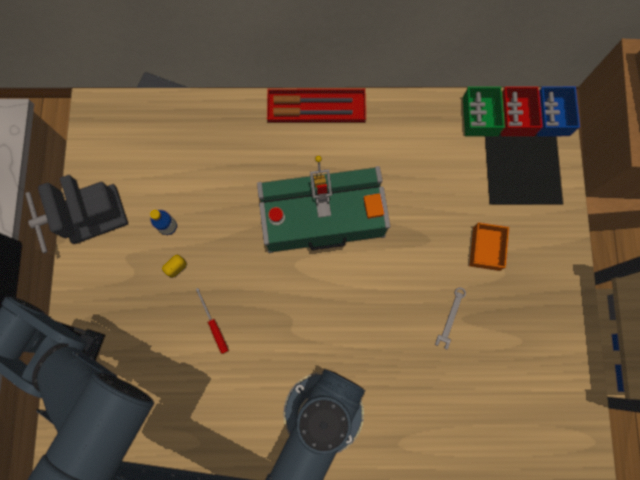

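The side view shows the case: knob at about (252,221), red lever (281,230), brass keeper (265,263). In the top view the knob is at about (318,158) and the lever at (321,187). Next I'll measure the colour masks.

```bash
cat > h.py <<'E'
import cv2,numpy as np
from rig import robot
from scipy.spatial.transform import Rotation as Ro
def cam(n,o=None):
    c=robot.calibration(n);K=np.array([[c['fx'],0,c['cx']],[0,c['fy'],c['cy']],[0,0,1]])
    if n=='wrist':
        T=np.eye(4);T[:3,:3]=Ro.from_quat(o['tool_rot']).as_matrix();T[:3,3]=o['position']
        W=np.linalg.inv(T@c['T_tool_cam']);return K,W[:3,:3],W[:3,3]
    return K,c['R'],c['t']
def ray(C,p):
    K,R,t=C;d=R.T@np.linalg.solve(K,[p[0],p[1],1.]);return -R.T@t,d/np.linalg.norm(d)
def proj(C,X):
    K,R,t=C;u=K@(R@np.asarray(X)+t);return u[:2]/u[2]
def onplane(C,p,n,X0):  # ray with plane
    o,d=ray(C,p);return o+d*(np.dot(n,np.asarray(X0)-o)/np.dot(n,d))
def tri(rays):
    A=sum(np.eye(3)-np.outer(d,d) for o,d in rays);b=sum((np.eye(3)-np.outer(d,d))@o for o,d in rays)
    X=np.linalg.solve(A,b);return X,[np.linalg.norm(np.cross(X-o,d)) for o,d in rays]
def blobs(im,lo,hi,roi,amin=6):
    x0,y0,x1,y1=roi;m=cv2.inRange(cv2.cvtColor(im[y0:y1,x0:x1],cv2.COLOR_BGR2HSV),lo,hi)
    n,l,s,c=cv2.connectedComponentsWithStats(m)
    return [(np.round(c[i]+[x0,y0],1).tolist(),(s[i]+[x0,y0,0,0,0]).tolist()) for i in range(1,n) if s[i][4]>=amin]
E
python3 - <<'E'
from h import *
S=cv2.imread('pics/side0.png');T=cv2.imread('pics/top0.png')
for n,im,roi in(('side',S,(220,200,370,350)),('top',T,(245,145,400,255))):
    print(n,'yel',blobs(im,(22,130,100),(34,255,255),roi));print('org',blobs(im,(8,130,80),(21,255,255),roi))
    r=blobs(im,(0,150,70),(6,255,255),roi);print('red',r);print('green',blobs(im,(65,60,30),(95,255,255),roi,100))
a=cv2.resize(S[205:300,215:335],None,fx=5,fy=5,interpolation=cv2.INTER_CUBIC);b=cv2.resize(T[145:255,250:400],(660,484),interpolation=cv2.INTER_CUBIC)
cv2.imwrite('pics/s1.png',a)
cv2.imwrite('pics/t1.png',b)
E
```

```text
side yel [([251.4, 220.6], [248, 217, 8, 8, 49])]
org [([261.7, 205.8], [242, 200, 42, 15, 492]), ([269.1, 223.6], [254, 214, 31, 20, 338]), ([264.2, 262.2], [256, 251, 17, 22, 243])]
red [([280.1, 228.7], [276, 219, 9, 20, 86]), ([325.4, 272.5], [317, 266, 18, 15, 214])]
green [([304.2, 261.4], [248, 219, 108, 83, 2473]), ([289.4, 297.7], [227, 235, 133, 112, 4876])]
top yel [([318.0, 158.5], [315, 156, 7, 6, 28])]
org [([317.8, 158.1], [314, 154, 9, 9, 30]), ([319.1, 179.8], [314, 174, 12, 14, 110]), ([373.4, 205.2], [364, 193, 20, 25, 399])]
red [([321.8, 188.5], [317, 184, 10, 10, 76]), ([275.4, 214.0], [269, 207, 14, 14, 155])]
green [([321.8, 211.5], [262, 169, 124, 82, 6359])]
```

```bash
python3 - <<'E'
import cv2,numpy as np
a=cv2.imread('pics/s1.png');b=cv2.imread('pics/t1.png')
a=cv2.resize(a,(400,317));b=cv2.resize(b[:, :],(400,293))
E
echo
```

```text
(no output)
```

View pics/s1.png

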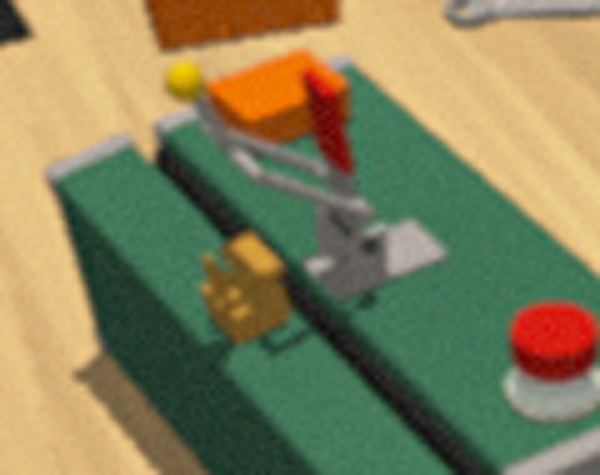

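View pics/t1.png

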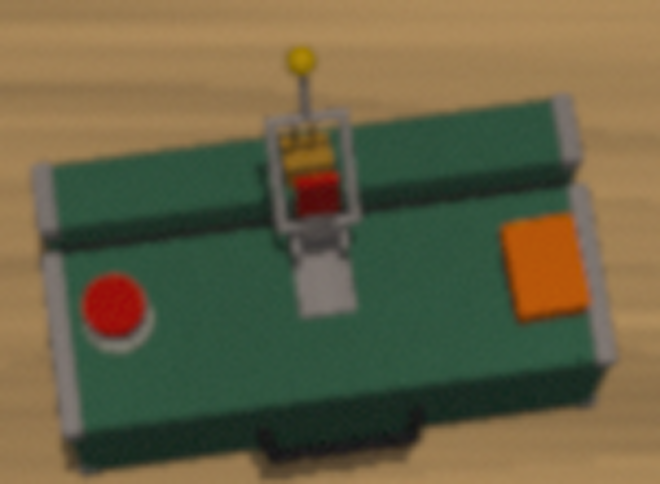

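The crops show the case with yaw of about +0.12. The top crop gives body top corners of about (75,432), (606,362), (45,255) and (577,187), with the loop sloping up over the keeper. Next I'll solve for the geometry.

```bash
cat > g.py <<'E'
from h import *
T=cam('top');S=cam('side')
c=[onplane(T,np.array(p)/4.4+[250,145],[0,0,1],[0,0,.130]) for p in((73,433),(608,362),(43,253),(580,186))]
L=np.array([[-.095,.17],[-.095,-.17],[.02,.17],[.02,-.17]])
W=np.array([x[:2] for x in c])
Lm,Wm=L.mean(0),W.mean(0);H=(L-Lm).T@(W-Wm);yaw=np.arctan2(H[0,1]-H[1,0],H[0,0]+H[1,1])
Rz=np.array([[np.cos(yaw),-np.sin(yaw)],[np.sin(yaw),np.cos(yaw)]]);org=Wm-Rz@Lm
def tocase(X): X=np.asarray(X);return np.r_[Rz.T@(X[:2]-org),X[2]]
def toworld(X): X=np.asarray(X);return np.r_[Rz@X[:2]+org,X[2]]
E
python3 - <<'E'
from g import *
print(yaw,org); print((W-org)@Rz-L)
k,e=tri([ray(T,(318.0,158.4)),ray(S,(251.4,220.6))]);print('knob',k,tocase(k),e)
k,e=tri([ray(T,(321.8,188.5)),ray(S,(280.1,228.7))]);print('red',k,tocase(k),e)
n=np.r_[Rz@[0,1],0];O=np.r_[org,0]
for nm,C,p in (('redtop S',S,(278,220)),('red bot S',S,(283.5,238.5)),('knobS',S,(251.4,220.6)),('redS',S,(280.1,228.7)),('pin-end S',S,(288,246))):
    print(nm,tocase(onplane(C,p,n,O)))
# keeper head top centre: plane height about .130+.032
for nm,C,p,z in(('head T',T,np.array((310,160))/4.4+[250,145],.161),('head S',S,np.array((257,252))/5+[215,205],.161),('tin',T,(275.4,214),.166)):
    print(nm,tocase(onplane(C,p,[0,0,1],[0,0,z])))
E
```

```text
0.134494121148443 [0.56145178 0.00184939]
[[-1.78856744e-05 -6.16233374e-03]
 [ 1.69328439e-04  3.77172989e-03]
 [ 8.26472271e-04 -6.45143063e-04]
 [-9.77915036e-04  3.03574691e-03]]
knob [0.63704768 0.01304621 0.26060159] [0.07641458 0.00095913 0.26060159] [np.float64(0.0001891534941211656), np.float64(0.00018915349412086012)]
red [0.57119261 0.00374151 0.21559268] [0.00990658 0.00056889 0.21559268] [np.float64(0.0007373963630936676), np.float64(0.0007373963630936838)]
redtop S [1.24925550e-02 7.24247051e-17 2.38932315e-01]
red bot S [1.91459576e-03 3.97360096e-17 1.85466185e-01]
knobS [7.58063878e-02 1.73472348e-17 2.59830953e-01]
redS [8.82548520e-03 1.21864324e-16 2.14669594e-01]
pin-end S [-8.51777820e-03  2.66713734e-17  1.60418186e-01]
head T [ 0.04822045 -0.00126993  0.161     ]
head S [0.05093001 0.00513225 0.161     ]
tin [-0.02721276  0.12922966  0.166     ]
```

Measurements agree: lever ≈1.86, loop slope ≈0.66, and the knob at 112 mm from the pin against a nominal 111. I'm setting out to a point above the knob.

>>> jog_arm(
  motion=[0,0,-0.24,0,0,-0.895,0,0,0,-0.24,0,0,-0.895,0,0,0,-0.24,0,0,-0.895,0,0,0,-0.24,0,0,-0.895,0,0,0,-0.24,0,0,-0.895,0,0,0,-0.24,0,0,-0.895,0,0,0,-0.24,0,0,-0.895,0,-0.51,-0.886,0,0,0,0,0,-0.51,-0.886,0,0,0,0,0,-0.51,-0.886,0,0,0,0,0,-0.51,-0.886,0,0,0,0,0,-0.51,-0.886,0,0,0,0,0],
)

```text
time: 1.6
position: [0.3121, 0.433, 0.3004]
tool_rot: [-0.067, 0.998, -0.0, -0.0]
ft_force: [-0.2, 0.4, 0.4]
grip_width: 0.0435
grip_force: 0.0
```

>>> jog_arm(
  motion=[-0.51,-0.886,0,0,0,0,0,-0.51,-0.886,0,0,0,0,0,-0.51,-0.886,0,0,0,0,0,-0.51,-0.886,0,0,0,0,0,-0.51,-0.886,0,0,0,0,0,-0.51,-0.886,0,0,0,0,0,-0.51,-0.886,0,0,0,0,0,-0.51,-0.886,0,0,0,0,0,-0.51,-0.886,0,0,0,0,0,-0.51,-0.886,0,0,0,0,0,-0.51,-0.886,0,0,0,0,0,0,0,0,0,0,0,0],
)

```text
time: 3.1
position: [0.5874, 0.0754, 0.3]
tool_rot: [-0.065, 0.998, -0.0, -0.0]
ft_force: [-0.8, -0.4, 0.6]
grip_width: 0.0439
grip_force: 0.0
```

Run:
```python
from g import *
o=robot.get_obs();im=robot.camera('wrist');cv2.imwrite('pics/w1.png',im)
import pickle;pickle.dump({k:np.array(v) for k,v in o.items()},open('w1.pkl','wb'))
print(tocase(o['position']))
C=cam('wrist',o)
for X in((.0764,0,.2606),(.0,0,.154),(.049,0,.161)):print(proj(C,toworld(X)))
```

```text
[0.03561938 0.06936148 0.29999498]
[185.2026019  356.29634464]
[220.82907108 174.08558789]
[223.56416434 244.35774146]
```

View pics/w1.png

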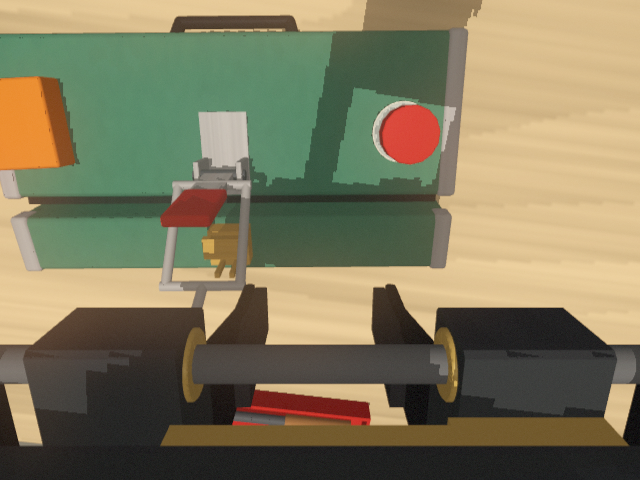

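The wrist view shows the keeper head at about (224,242), close to the prediction for x=0.049. The knob is hidden by the left finger. I'll move above the knob and look at the keeper from there.

>>> jog_arm(
  motion=[-0.51,-0.867,0,0,0,0,0,-0.51,-0.867,0,0,0,0,0,0,0,0,0,0,0,0,0,0,0,0,0,0,0],
)

```text
time: 3.65
position: [0.6344, 0.0158, 0.3003]
tool_rot: [-0.067, 0.998, 0.001, -0.001]
ft_force: [-0.3, 0.6, -0.1]
grip_width: 0.0433
grip_force: 0.0
```

Run:
```python
from g import *
o=robot.get_obs();im=robot.camera('wrist');cv2.imwrite('pics/w2.png',im)
print(tocase(o['position']))
C=cam('wrist',o)
for X in((.0764,0,.2606),(.0,0,.154),(.049,0,.161)):print(proj(C,toworld(X)))
cv2.imwrite('pics/w2c.png',cv2.resize(im[130:370,220:420],(640,768)[:2] if 0 else (480,576),interpolation=cv2.INTER_CUBIC))
print(blobs(im,(22,130,80),(34,255,255),(200,100,450,450),20))
print(blobs(im,(12,130,80),(21,255,255),(200,100,450,300),20))
```

```text
[0.07418189 0.00407176 0.30029092]
[312.71371849 285.87956165]
[314.59482941 116.37336352]
[314.68627912 190.78152929]
[([311.6, 284.8], [294, 267, 36, 36, 901])]
[([313.4, 195.0], [292, 174, 44, 43, 1722]), ([298.0, 281.7], [293, 267, 17, 33, 82]), ([315.7, 268.2], [311, 266, 12, 6, 25])]
```

View pics/w2c.png

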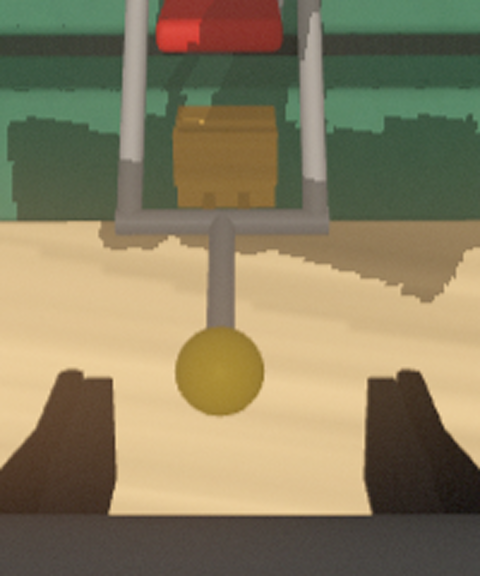

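Knob at (312,285) fits the prediction, and the pads need about 4 mm in −y. The keeper's near head edge is at about row 182 and the ears' far edge at about row 216. Next I'll compute and descend.

```bash
cat >> g.py <<'E'
th=0.12
def kin(lever,slope):  # case xz of pin, bar, knob
    a=np.pi+np.deg2rad(8)-lever if 0 else lever
    ang=np.pi+np.deg2rad(8)-lever
    pin=np.array([0,.154])+.022*np.array([np.cos(ang),np.sin(ang)])
    u=np.array([np.cos(slope),np.sin(slope)]);v=np.array([-u[1],u[0]])
    return pin,pin+.067*u,pin+.109*u+.022*v
def ik_bar(b):  # lever,slope for a bar position, pin on upper side
    from scipy.optimize import fsolve
    s=fsolve(lambda q:kin(*q)[1]-b,[1.7,-.3]);return s
E
python3 - <<'E'
from g import *
o=robot.get_obs();C=cam('wrist',o)
print('knob->',tocase(onplane(C,(311.8,284.8),np.r_[0,0,1],[0,0,.2603])))
for r,z in((174,.161),(182,.161),(206,.161),(208,.168),(216,.168)): print(r,tocase(onplane(C,(313.5,r),[0,0,1],[0,0,z])))
print(kin(1.86,.66))
E
```

```text
knob-> [ 7.60197538e-02 -2.09139648e-04  2.60300000e-01]
174 [ 0.03751187 -0.00057875  0.161     ]
182 [ 0.04297441 -0.0005951   0.161     ]
206 [ 0.05972699 -0.00064523  0.161     ]
208 [ 0.05951449 -0.00055247  0.168     ]
216 [ 0.06510205 -0.00056919  0.168     ]
(array([0.00327844, 0.17575435]), array([0.05620792, 0.21683318]), array([0.07589903, 0.25996392]))
```

>>> jog_arm(
  motion=[-0.055,-0.1,0,0,0,0,0,0,0,0.4,0,0,0,0,0,0,0.4,0,0,0,0,0,0,0.39,0,0,0,0,0,0,0,0,0,0,0],
)

```text
time: 4.32
position: [0.6369, 0.0111, 0.2506]
tool_rot: [-0.067, 0.998, 0.001, -0.002]
ft_force: [-0.4, -0.8, 0.2]
grip_width: 0.0437
grip_force: 0.0
```

>>> jog_arm(
  motion=[0,0,-0.04,0,0,0,1,0,0,0,0,0,0,1,0,0,0,0,0,0,1,0,0,0,0,0,0,1,0,0,0,0,0,0,1],
  grip_force=12,
)

```text
time: 4.95
position: [0.6387, 0.0118, 0.2552]
tool_rot: [-0.067, 0.998, 0.001, 0.001]
ft_force: [0.3, 3.5, 1.9]
grip_width: 0.0167
grip_force: 12.0
```

Run:
```python
from g import *
o=robot.get_obs();im=robot.camera('wrist');cv2.imwrite('pics/w3.png',im)
print(tocase(o['position']),o['grip_width'],o['ft_force'])
for nm in('w2','w3'):
    im=cv2.imread(f'pics/{nm}.png')
    for c0,c1 in((299,305),(311,316),(323,328)):
        r0,r1=(168,224) if nm=='w2' else (150,260)
        p=im[r0:r1,c0:c1].mean(1);print(nm,c0,[(r0+i,*p[i].astype(int)) for i in range(0,len(p),2 if nm=='w3' else 1)] if c0!=323 else '')
```

```text
[ 0.07789224 -0.00053461  0.2552492 ] 0.016689371972310834 [0.33698526 3.52528284 1.87032645]
w2 299 [(168, np.int64(94), np.int64(123), np.int64(86)), (169, np.int64(98), np.int64(128), np.int64(90)), (170, np.int64(99), np.int64(130), np.int64(90)), (171, np.int64(101), np.int64(133), np.int64(92)), (172, np.int64(102), np.int64(134), np.int64(92)), (173, np.int64(95), np.int64(128), np.int64(97)), (174, np.int64(71), np.int64(114), np.int64(125)), (175, np.int64(57), np.int64(106), np.int64(136)), (176, np.int64(56), np.int64(105), np.int64(136)), (177, np.int64(54), np.int64(104), np.int64(135)), (178, np.int64(55), np.int64(104), np.int64(135)), (179, np.int64(60), np.int64(116), np.int64(149)), (180, np.int64(65), np.int64(125), np.int64(160)), (181, np.int64(61), np.int64(113), np.int64(146)), (182, np.int64(54), np.int64(100), np.int64(129)), (183, np.int64(52), np.int64(96), np.int64(123)), (184, np.int64(51), np.int64(94), np.int64(120)), (185, np.int64(55), np.int64(101), np.int64(131)), (186, np.int64(56), np.int64(105), np.int64(136)), (187, np.int64(56), np.int64(105), 
[... 9615 characters left out ...]
, np.int64(128)), (234, np.int64(104), np.int64(116), np.int64(128)), (236, np.int64(113), np.int64(124), np.int64(136)), (238, np.int64(117), np.int64(129), np.int64(140)), (240, np.int64(122), np.int64(132), np.int64(144)), (242, np.int64(112), np.int64(122), np.int64(135)), (244, np.int64(106), np.int64(117), np.int64(130)), (246, np.int64(127), np.int64(162), np.int64(186)), (248, np.int64(133), np.int64(173), np.int64(198)), (250, np.int64(132), np.int64(171), np.int64(196)), (252, np.int64(131), np.int64(170), np.int64(195)), (254, np.int64(131), np.int64(169), np.int64(194)), (256, np.int64(130), np.int64(168), np.int64(193)), (258, np.int64(129), np.int64(168), np.int64(193))]
w3 323
```

Run:
```python
from g import *
o=robot.get_obs();C=cam('wrist',o)
# local (dx,h) on a cover point (k, zc): world = (k+dx*c+h*s, zc - dx*s + h*c)
for r,dx,h in((178,-7,0),(186,-8,32),(189,-8,32),(213,8,32),(227,21,16),(233,20,38)):
    z=(128-dx*.12+h*.993)/1e3; x=tocase(onplane(C,(313.5,r),[0,0,1],[0,0,z]))[0]*1e3
    print(r,dx,h,'k_base=',round(x-dx*.993-h*.12,1))
k=tocase(o['position']);print(k)
```

```text
178 -7 0 k_base= 49.2
186 -8 32 k_base= 45.8
189 -8 32 k_base= 47.5
213 8 32 k_base= 46.4
227 21 16 k_base= 49.0
233 20 38 k_base= 44.8
[ 0.07792984 -0.00061017  0.25524005]
```

Head edges and block end agree on keeper centre x ≈ 47 mm at the cover level. I'll work out knob waypoints from that.

```bash
cat >> g.py <<'E'
def loc(dx,h,k=47.,zc=128.): return np.array([k+dx*.993+h*.12,zc-dx*.12+h*.993])/1e3
OFF=np.array([.0019,-.0051])
def units(a,b): d=(np.asarray(b)-np.asarray(a))/.04;return np.round([-d[0],-d[1]],3)
E
python3 - <<'E'
from g import *
q0=np.array([1.86,.66]);cur=kin(*q0)[2]+OFF
qA=ik_bar(loc(12,46));print('A',qA,kin(*qA))
for i in range(1,9):
    q=q0+(qA-q0)*i/8;n=kin(*q)[2]+OFF;print(units(cur,n),n,kin(*q)[1]);cur=n
q=qA
for h in(40,34,28,22,19):
    q=ik_bar(loc(12,h));n=kin(*q)[2]+OFF;print(h,q,units(cur,n),n);cur=n
for dx in(10,8,7):
    q=ik_bar(loc(dx,19));n=kin(*q)[2]+OFF;print(dx,q,units(cur,n),n);cur=n
E
```

```text
A [ 1.59809786 -0.0541064 ] (array([-0.00246595,  0.17586136]), array([0.064436, 0.172238]), array([0.1075643 , 0.19193445]))
[-0.163  0.168] [0.08430293 0.24815056] [0.05894534 0.2120469 ]
[-0.147  0.184] [0.09016836 0.24079747] [0.06123107 0.20694897]
[-0.129  0.198] [0.09534367 0.2328637 ] [0.06304197 0.2015805 ]
[-0.111  0.211] [0.09978271 0.22441275] [0.06435867 0.19598457]
[-0.092  0.223] [0.10344516 0.21551211] [0.06516574 0.1902059 ]
[-0.071  0.232] [0.10629691 0.20623263] [0.06545177 0.18429052]
[-0.05  0.24] [0.10831029 0.19664808] [0.06520953 0.17828539]
[-0.029  0.245] [0.1094643  0.18683445] [0.064436 0.172238]
40 [ 1.59207526 -0.1432674 ] [-0.022  0.247] [0.11032681 0.17695794]
34 [ 1.61164533 -0.23454392] [-0.013  0.252] [0.11085885 0.16685887]
28 [ 1.65837211 -0.328349  ] [-0.004  0.258] [0.11102677 0.15654448]
22 [ 1.73313362 -0.4243912 ] [0.006 0.262] [0.11078902 0.1460602 ]
19 [ 1.78094071 -0.4729308 ] [0.007 0.132] [0.1105069  0.14078133]
10 [ 1.68616422 -0.46971787] [ 0.05 -0.01] [0.1085192  0.14117365]
8 [ 1.58636374 -0.4629904 ] [ 0.05  -0.014] [0.10652804 0.14173258]
7 [ 1.5340415  -0.45812115] [ 0.025 -0.009] [0.10552997 0.14208339]
```

>>> jog_arm(
  motion=[-0.163,0,0.168,0,0,0,1,-0.147,0,0.184,0,0,0,1,-0.129,0,0.198,0,0,0,1,-0.111,0,0.211,0,0,0,1,-0.092,0,0.223,0,0,0,1,-0.071,0,0.232,0,0,0,1,-0.05,0,0.24,0,0,0,1,-0.029,0,0.245,0,0,0,1,0,0,0,0,0,0,1,0,0,0,0,0,0,1],
)

```text
time: 6.25
position: [0.6692, 0.0157, 0.1858]
tool_rot: [-0.067, 0.998, 0.001, -0.001]
ft_force: [-0.3, 5.4, -0.9]
grip_width: 0.0167
grip_force: 12.0
```

Run:
```python
from g import *
o=robot.get_obs();im=robot.camera('wrist');cv2.imwrite('pics/w4.png',im)
print(tocase(o['position']),o['grip_width'],o['ft_force'])
C=cam('wrist',o)
for nm,p in(('bar',loc(12,46)),('head near',loc(-8,32)),('head far',loc(8,32)),('ear in',loc(16,38)),('ear out',loc(20,38)),('knob',kin(1.598,-.054)[2])):
    X=toworld([p[0],0,p[1]]);print(nm,proj(C,X).round(1))
cv2.imwrite('pics/w4c.png',cv2.resize(im[80:330,200:440],(576,600),interpolation=cv2.INTER_CUBIC))
```

```text
[ 0.10863851 -0.0007054   0.18577131] 0.01671512764526093 [-0.33223626  5.38986722 -0.9371677 ]
bar [323.4 203.5]
head near [323.2 145.1]
head far [323.1 183.3]
ear in [323.2 206.2]
ear out [323.1 215.3]
knob [323.5 326.4]
```

View pics/w4c.png

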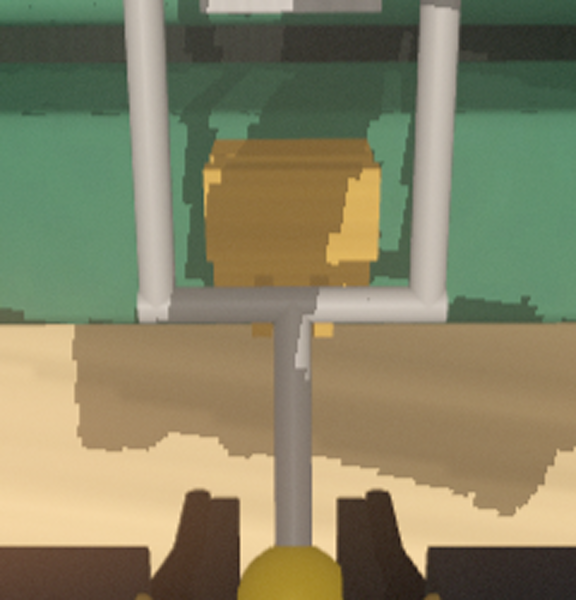

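The view shows the head's near and far edges at rows 149/189, the ears' outer edge at 220 and the bar at 207. The keeper is therefore about 2 mm further out (k≈49), and the bar needs roughly +0.8 mm. I'll update and descend slowly.

```bash
cat > fk.py <<'E'
from g import *
from scipy.optimize import fsolve
def fromknob(kn,g=(1.6,-.2)): return fsolve(lambda q:kin(*q)[2]-kn,g)
E
python3 - <<'E'
from fk import *
o=robot.get_obs();p=tocase(o['position'])[[0,2]]
q=fromknob(p-OFF);b=kin(*q)[1];print(q,b)
C=cam('wrist',o);print(proj(C,toworld([b[0],0,b[1]])))
print('lever tip row?',[proj(C,toworld([.085*np.cos(np.pi+.1396-l),0,.154+.085*np.sin(np.pi+.1396-l)])) for l in(1.5,1.6,1.7)])
cur=p
for dx,h in((12,45),(12,42),(12,39),(12,36),(12,33),(12,30),(12,27),(12,24),(12,21),(12,19),(10,19),(8,19),(6,19)):
    q=ik_bar(loc(dx,h,49.1));n=kin(*q)[2]+OFF;print(dx,h,q.round(2),units(cur,n),n.round(4));cur=n
E
```

```text
[ 1.55246496 -0.06021629] [0.06341793 0.17169406]
[323.42106845 200.72900786]
lever tip row? [array([ 327.57529969, -139.9328939 ]), array([327.46849674, -91.79861581]), array([327.28717928, -43.01162762])]
12 45 [ 1.69 -0.07] [-0.08   0.023] [0.1118 0.1851]
12 42 [ 1.69 -0.12] [-0.011  0.123] [0.1122 0.1802]
12 39 [ 1.69 -0.16] [-0.009  0.125] [0.1126 0.1752]
12 36 [ 1.7  -0.21] [-0.007  0.126] [0.1128 0.1702]
12 33 [ 1.71 -0.25] [-0.005  0.127] [0.113  0.1651]
12 30 [ 1.74 -0.3 ] [-0.002  0.128] [0.1131 0.16  ]
12 27 [ 1.76 -0.34] [0.    0.129] [0.1131 0.1548]
12 24 [ 1.8  -0.39] [0.003 0.13 ] [0.113  0.1496]
12 21 [ 1.84 -0.44] [0.005 0.13 ] [0.1128 0.1444]
12 19 [ 1.87 -0.47] [0.005 0.087] [0.1126 0.141 ]
10 19 [ 1.78 -0.47] [ 0.05  -0.006] [0.1106 0.1412]
8 19 [ 1.69 -0.47] [ 0.05 -0.01] [0.1086 0.1416]
6 19 [ 1.59 -0.46] [ 0.05  -0.014] [0.1066 0.1422]
```

>>> jog_arm(
  motion=[-0.02,0,0.023,0,0,0,1,-0.011,0,0.123,0,0,0,1,-0.009,0,0.125,0,0,0,1,-0.007,0,0.126,0,0,0,1,0,0,0,0,0,0,1,0,0,0,0,0,0,1],
)

```text
time: 7.05
position: [0.6705, 0.0159, 0.1703]
tool_rot: [-0.067, 0.998, 0.001, -0.001]
ft_force: [-0.5, 4.7, -0.8]
grip_width: 0.0165
grip_force: 12.0
```

Run:
```python
from fk import *
o=robot.get_obs();im=robot.camera('wrist');cv2.imwrite('pics/w5.png',im)
p=tocase(o['position']);print(p,o['ft_force'])
C=cam('wrist',o);p=p[[0,2]]
q=fromknob(p-OFF+[.0024,0]);b=kin(*q)[1];print(q,b)
for nm,X in(('bar',b),('hn',loc(-8,32,49.1)),('hf',loc(8,32,49.1)),('ei',loc(16,38,49.1)),('eo',loc(20,38,49.1))):print(nm,proj(C,toworld([X[0],0,X[1]])).round(1))
cv2.imwrite('pics/w5c.png',cv2.resize(im[80:300,210:430],(600,600),interpolation=cv2.INTER_CUBIC))
```

```text
[ 0.10995686 -0.00072121  0.17033363] [-0.49454697  4.65240944 -0.84763663]
[ 1.67678987 -0.20414068] [0.064869   0.16240493]
bar [323.5 204.4]
hn [323.6 150.9]
hf [323.5 192.3]
ei [323.5 217.3]
eo [323.5 227. ]
```

View pics/w5c.png

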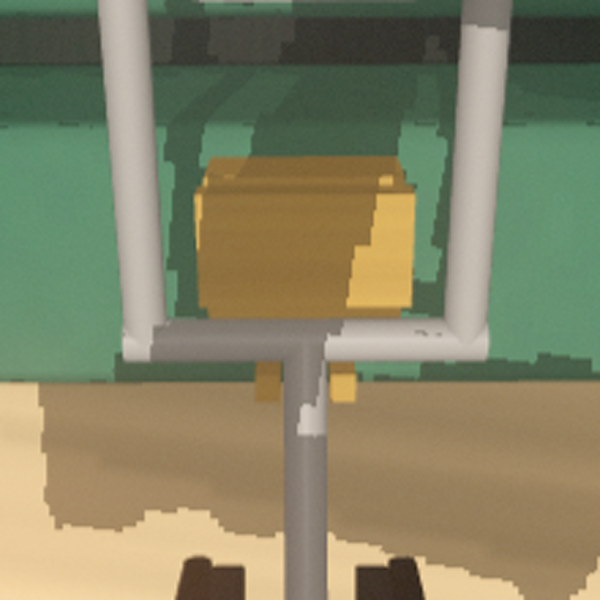

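The bar (row 205) sits between the head's far edge (193) and the ears (217), clear of both, and the model agrees. I'll descend into the mouth.

>>> jog_arm(
  motion=[-0.01,0,0.09,0,0,0,1,-0.004,0,0.09,0,0,0,1,-0.002,0,0.09,0,0,0,1,0,0,0.09,0,0,0,1,0,0,0,0,0,0,1],
)

```text
time: 7.72
position: [0.6709, 0.0159, 0.1557]
tool_rot: [-0.067, 0.998, 0.001, -0.002]
ft_force: [-1.3, 4.4, -0.3]
grip_width: 0.0167
grip_force: 12.0
```

```bash
cat > st.py <<'E'
from fk import *
o=robot.get_obs();p=tocase(o['position']);print(p.round(4),o['ft_force'].round(1),o['moment'].round(2))
q=fromknob(p[[0,2]]-OFF+[.0024,0]);b=kin(*q)[1]*1e3;d=b-[49.1,128]
print('lev,slope',q.round(3),'bar',b.round(1),'local dx,h',(d[0]*.993-d[1]*.12).round(1),(d[0]*.12+d[1]*.993).round(1))
E
python3 st.py
```

```text
[ 0.1104 -0.0007  0.1557] [-1.3  4.4 -0.3] [0.88 0.21 0.04]
lev,slope [ 1.743 -0.336] bar [ 64.  153.9] local dx,h 11.7 27.5
```

>>> jog_arm(
  motion=[0,0,0.08,0,0,0,1,0.002,0,0.08,0,0,0,1,0.004,0,0.08,0,0,0,1,0.004,0,0.06,0,0,0,1,0,0,0,0,0,0,1],
)

```text
time: 8.35
position: [0.6705, 0.0159, 0.1438]
tool_rot: [-0.067, 0.998, 0.001, -0.002]
ft_force: [-0.3, 5.1, -1.1]
grip_width: 0.0167
grip_force: 12.0
```

```bash
python3 st.py
```

```text
[ 0.11   -0.0007  0.1438] [-0.3  5.1 -1.1] [ 0.85  0.21 -0.04]
lev,slope [ 1.829 -0.444] bar [ 63.1 147. ] local dx,h 11.6 20.6
```

>>> jog_arm(
  motion=[0,0,0.03,0,0,0,1,0,0,0,0,0,0,1],
)

```text
time: 8.6
position: [0.6705, 0.0159, 0.1427]
tool_rot: [-0.067, 0.998, 0.0, -0.002]
ft_force: [-1.4, 4.1, 0.5]
grip_width: 0.0169
grip_force: 12.0
```

>>> jog_arm(
  motion=[0,0,0.03,0,0,0,1,0,0,0,0,0,0,1],
)

```text
time: 8.85
position: [0.6704, 0.0159, 0.1415]
tool_rot: [-0.067, 0.998, 0.0, -0.002]
ft_force: [-1.4, 5.3, 0.9]
grip_width: 0.0168
grip_force: 12.0
```

>>> jog_arm(
  motion=[0,0,0.03,0,0,0,1,0,0,0,0,0,0,1],
)

```text
time: 9.1
position: [0.6703, 0.0159, 0.1403]
tool_rot: [-0.067, 0.998, 0.0, -0.002]
ft_force: [-0.7, 5.6, 0.4]
grip_width: 0.0169
grip_force: 12.0
```

>>> jog_arm(
  motion=[0,0,0.03,0,0,0,1,0,0,0,0,0,0,1],
)

```text
time: 9.35
position: [0.6704, 0.0159, 0.1396]
tool_rot: [-0.067, 0.998, 0.0, -0.002]
ft_force: [-1.1, 4.4, 2.3]
grip_width: 0.0168
grip_force: 12.0
```

Contact with the floor is starting (fz +2 N). Now I'll draw it back under the head.

>>> jog_arm(
  motion=[0.03,0,-0.025,0,0,0,1,0.03,0,-0.005,0,0,0,1,0.03,0,-0.005,0,0,0,1,0,0,0,0,0,0,1],
)

```text
time: 9.85
position: [0.6685, 0.0156, 0.1411]
tool_rot: [-0.067, 0.998, 0.0, 0.0]
ft_force: [1.3, 5.7, -0.3]
grip_width: 0.0169
grip_force: 12.0
```

```bash
python3 st.py
```

```text
[ 0.108  -0.0008  0.1411] [ 1.3  5.7 -0.3] [ 1.01 -0.13 -0.02]
lev,slope [ 1.77 -0.47] bar [ 61.  145.6] local dx,h 9.7 18.9
```

>>> jog_arm(
  motion=[0.03,0,-0.003,0,0,0,1,0.03,0,-0.003,0,0,0,1,0,0,0,0,0,0,1],
)

```text
time: 10.22
position: [0.6663, 0.0153, 0.1414]
tool_rot: [-0.067, 0.998, 0.0, 0.001]
ft_force: [1.4, 5.9, -0.4]
grip_width: 0.0166
grip_force: 12.0
```

```bash
python3 st.py
```

```text
[ 0.1057 -0.0008  0.1414] [ 1.4  5.9 -0.4] [ 1.01 -0.22  0.01]
lev,slope [ 1.665 -0.467] bar [ 58.8 145.8] local dx,h 7.5 18.8
```

>>> jog_arm(
  motion=[0.03,0,-0.003,0,0,0,1,0,0,0,0,0,0,1],
)

```text
time: 10.48
position: [0.6662, 0.0152, 0.1417]
tool_rot: [-0.067, 0.998, 0.0, 0.002]
ft_force: [2.6, 6.4, -0.8]
grip_width: 0.0169
grip_force: 12.0
```

>>> jog_arm(
  motion=[0.03,0,-0.003,0,0,0,1,0,0,0,0,0,0,1],
)

```text
time: 10.72
position: [0.6661, 0.0152, 0.1421]
tool_rot: [-0.067, 0.998, 0.0, 0.003]
ft_force: [5.5, 6.3, -1.4]
grip_width: 0.0164
grip_force: 12.0
```

```bash
python3 st.py
```

```text
[ 0.1055 -0.0008  0.1421] [ 5.5  6.3 -1.4] [ 1.3  -0.78 -0.01]
lev,slope [ 1.645 -0.461] bar [ 58.6 146.2] local dx,h 7.2 19.2
```

The bar is against the post (x force 5 N at local dx 7.2, h 19). I'll relax slightly, release the knob and rise.

>>> jog_arm(
  motion=[-0.025,0,0,0,0,0,0.2,0,0,0,0,0,0,0.2,0,0,0,0,0,0,0.2,0,0,-0.3,0,0,0,0.2,0,0,-0.8,0,0,0,0.2,0,0,-0.8,0,0,0,0.2,0,0,-0.8,0,0,0,0.2,0,0,-0.7,0,0,0,0.2,0,0,0,0,0,0,0.2],
)

```text
time: 11.85
position: [0.6661, 0.0139, 0.2812]
tool_rot: [-0.067, 0.998, -0.001, 0.003]
ft_force: [0.6, 1.4, -0.7]
grip_width: 0.0349
grip_force: 0.0
```

Run:
```python
from fk import *
o=robot.get_obs();im=robot.camera('wrist');T_=robot.camera('top');S_=robot.camera('side');cv2.imwrite('pics/w6.png',im)
print(tocase(o['position']),o['ft_force'])
r=blobs(im,(22,130,80),(34,255,255),(150,0,500,480),20);print('wrist yel',r)
y1=blobs(T_,(22,130,90),(34,255,255),(290,140,350,230));y2=blobs(S_,(22,130,90),(34,255,255),(220,200,300,300));print(y1,y2)
print('exp',[proj(C_,toworld([kin(1.645,-.46)[2][0],0,kin(1.645,-.46)[2][1]])).round(1) for C_ in(T,S,cam('wrist',o))])
print('red',blobs(S_,(0,150,70),(6,255,255),(240,200,310,260)))
n=np.r_[Rz@[0,1],0];O=np.r_[org,0]
for y in y2: print(tocase(onplane(S,y[0],n,O)))
for y in blobs(S_,(0,150,70),(6,255,255),(240,200,310,260)): c=tocase(onplane(S,y[0],n,O));print('red',c,'lever',np.pi+.1396-np.arctan2(c[2]-.154,c[0]))
```

```text
[ 0.10532071 -0.00212719  0.28119214] [ 0.5840006   1.36287506 -0.74447521]
wrist yel [([323.7, 227.3], [311, 216, 26, 24, 458])]
[] [([244.0, 268.0], [240, 264, 9, 9, 56])]
exp [array([317.2, 163.1]), array([244. , 267.5]), array([324.4, 227.6])]
red [([285.9, 227.2], [283, 217, 7, 21, 102])]
[ 1.06098861e-01 -4.33680869e-17  1.45801502e-01]
red [-6.10294489e-03  1.00505541e-16  2.13216434e-01] lever 1.6076972411664416
```

The knob stayed as left (side view (244,268), matching the model). Now I'll close the fingers and go beside the lever on its keeper side.

>>> jog_arm(
  motion=[0.7,0.05,0,0,0,0,1,0.7,0,0,0,0,0,1,0.7,0,0,0,0,0,1,0,0,0,0,0,0,1,0,0,0.56,0,0,0,1,0,0,0.56,0,0,0,1,0,0,0.56,0,0,0,1,0,0,0,0,0,0,1,0,0,0,0,0,0,1],
)

```text
time: 13.12
position: [0.5819, 0.0051, 0.2105]
tool_rot: [-0.067, 0.998, -0.0, 0.0]
ft_force: [-0.9, 0.4, 0.5]
grip_width: -0.0002
grip_force: 0.0
```

```bash
cat > pl.py <<'E'
from fk import *
import sys
def tcp(lev,r):
    a=lev-.1396;d=np.array([-np.cos(a),np.sin(a)]);n=np.array([np.sin(a),np.cos(a)])
    P=np.array([0,.154])+r*d+.0035*n
    return P+[.0095,.011]
o=robot.get_obs();p=tocase(o['position']);print(p.round(4),o['ft_force'].round(1),o['grip_width'])
cur=p[[0,2]]
for l in np.r_[1.63,np.arange(1.5,-.01,-.1)]:
    n=tcp(l,.055+.013*(1.63-l)/1.63);print(round(l,2),units(cur,n),n.round(4));cur=n
E
python3 pl.py
```

```text
[0.0207 0.0005 0.2105] [-0.9  0.4  0.5] -0.00015565450667681777
1.63 [ 0.304 -0.241] [0.0086 0.2201]
1.5 [ 0.184 -0.011] [0.0012 0.2205]
1.4 [0.144 0.009] [-0.0045  0.2202]
1.3 [0.144 0.024] [-0.0103  0.2192]
1.2 [0.143 0.039] [-0.016   0.2177]
1.1 [0.14  0.054] [-0.0216  0.2155]
1.0 [0.135 0.069] [-0.027   0.2128]
0.9 [0.129 0.083] [-0.0322  0.2095]
0.8 [0.121 0.097] [-0.037   0.2056]
0.7 [0.112 0.111] [-0.0415  0.2011]
0.6 [0.102 0.123] [-0.0456  0.1962]
0.5 [0.09  0.134] [-0.0492  0.1908]
0.4 [0.076 0.145] [-0.0522  0.1851]
0.3 [0.062 0.153] [-0.0547  0.1789]
0.2 [0.047 0.161] [-0.0566  0.1725]
0.1 [0.03  0.167] [-0.0578  0.1658]
-0.0 [0.013 0.171] [-0.0583  0.159 ]
```

>>> jog_arm(
  motion=[0.15,0,-0.12,0,0,0,1,0.15,0,-0.12,0,0,0,1,0.18,0,-0.01,0,0,0,1,0.144,0,0.009,0,0,0,1,0.144,0,0.024,0,0,0,1,0,0,0,0,0,0,1],
)

```text
time: 13.88
position: [0.553, 0.0009, 0.2203]
tool_rot: [-0.066, 0.998, -0.0, 0.004]
ft_force: [5.8, 1.3, -0.9]
grip_width: 0.0005
grip_force: 2.2
```

Run:
```python
from fk import *
o=robot.get_obs();p=tocase(o['position']);print(p,o['ft_force'])
S_=robot.camera('side');cv2.imwrite('pics/s7.png',S_);im=robot.camera('wrist');cv2.imwrite('pics/w7.png',im)
n=np.r_[Rz@[0,1],0];O=np.r_[org,0]
y=blobs(S_,(22,130,90),(34,255,255),(220,200,300,300));print('knob',[tocase(onplane(S,k[0],n,O)) for k in y])
a=cv2.resize(S_[190:310,210:350],(560,480),interpolation=cv2.INTER_CUBIC);cv2.imwrite('pics/s7c.png',a)
```

```text
[-8.50280570e-03  1.99887450e-04  2.20299872e-01] [ 5.84605695  1.25179937 -0.87361752]
knob [array([1.01223451e-01, 7.11236625e-17, 1.49600298e-01])]
```

View pics/s7c.png

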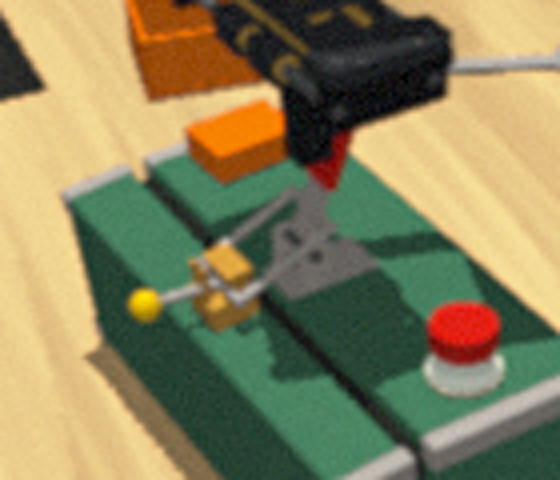

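The loop is hooked round the keeper under the head (crop (235,295)), the knob has drawn in 5 mm, and the push is 6 N. I'll continue the swing.

>>> jog_arm(
  motion=[0.143,0,0.039,0,0,0,1,0.14,0,0.054,0,0,0,1,0.135,0,0.069,0,0,0,1,0.129,0,0.083,0,0,0,1,0,0,0,0,0,0,1],
)

```text
time: 14.6
position: [0.5322, -0.0023, 0.211]
tool_rot: [-0.066, 0.998, -0.001, 0.005]
ft_force: [4.9, 0.2, 0.1]
grip_width: 0.0006
grip_force: 2.2
```

```bash
python3 pl.py | head -1
```

```text
[-2.96e-02 -2.00e-04  2.11e-01] [4.9 0.2 0.1] 0.000589829239943791
```

>>> jog_arm(
  motion=[0.121,0,0.097,0,0,0,1,0.112,0,0.111,0,0,0,1,0.102,0,0.123,0,0,0,1,0.09,0,0.134,0,0,0,1,0.076,0,0.145,0,0,0,1,0,0,0,0,0,0,1],
)

```text
time: 15.35
position: [0.5071, -0.0043, 0.184]
tool_rot: [-0.067, 0.998, 0.0, -0.002]
ft_force: [-0.8, 0.6, 0.5]
grip_width: 0.0003
grip_force: 0.2
```

```bash
python3 pl.py | head -1
```

```text
[-0.0547  0.0012  0.184 ] [-0.8  0.6  0.5] 0.0003046266214489999
```

Force dropped to zero, so I need to look.

Run:
```python
from fk import *
o=robot.get_obs();S_=robot.camera('side');im=robot.camera('wrist');T_=robot.camera('top')
cv2.imwrite('pics/s8.png',S_);cv2.imwrite('pics/w8.png',im);cv2.imwrite('pics/t8.png',T_)
n=np.r_[Rz@[0,1],0];O=np.r_[org,0]
for lo,hi in(((22,130,90),(34,255,255)),((0,150,70),(6,255,255))):
    print([(k,tocase(onplane(S,k[0],n,O)).round(4)) for k in blobs(S_,lo,hi,(220,200,315,300))])
print('wrist',blobs(im,(0,150,50),(6,255,255),(100,0,550,480),30),blobs(im,(22,130,80),(34,255,255),(100,0,550,480),20))
a=cv2.resize(S_[190:310,210:350],(420,360),interpolation=cv2.INTER_CUBIC);b=cv2.resize(im,(380,360));cv2.imwrite('pics/c8.png',np.hstack([a,b]))
```

```text
[(([249.3, 259.0], [245, 255, 9, 9, 58]), array([0.0909, 0.    , 0.1645]))]
[(([305.5, 238.6], [297, 232, 18, 13, 76]), array([-0.0565,  0.    ,  0.1628]))]
wrist [([314.8, 269.2], [284, 244, 65, 93, 3095]), ([547.3, 337.2], [545, 328, 5, 16, 60])] []
```

View pics/c8.png

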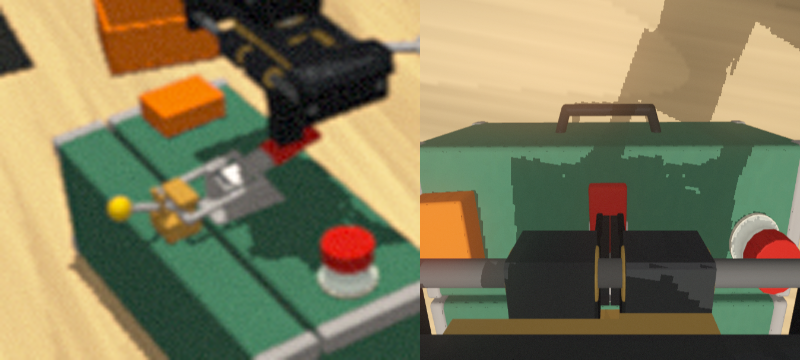

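The lever now lies near 0.3, and the loop is hooked with the cover drawn in. I'll press it down gently to its stop.

>>> jog_arm(
  motion=[0.04,0,0.12,0,0,0,1,0.03,0,0.12,0,0,0,1,0,0,0.1,0,0,0,1,0,0,0,0,0,0,1],
)

```text
time: 16.0
position: [0.5058, -0.0048, 0.1706]
tool_rot: [-0.067, 0.998, 0.0, -0.001]
ft_force: [0.9, 0.1, -0.2]
grip_width: 0.0003
grip_force: 0.0
```

>>> jog_arm(
  motion=[0,0,0.06,0,0,0,1,0,0,0.06,0,0,0,1,0,0,0,0,0,0,1],
)

```text
time: 16.38
position: [0.5061, -0.0049, 0.1662]
tool_rot: [-0.067, 0.998, 0.0, -0.0]
ft_force: [-0.4, 0.9, 0.0]
grip_width: 0.0004
grip_force: 0.0
```

>>> jog_arm(
  motion=[0,0,0.06,0,0,0,1,0,0,0.04,0,0,0,1,0,0,0,0,0,0,1],
)

```text
time: 16.75
position: [0.5062, -0.0049, 0.1623]
tool_rot: [-0.067, 0.998, 0.0, -0.0]
ft_force: [-0.4, -1.1, 0.2]
grip_width: 0.0004
grip_force: 0.1
```

>>> jog_arm(
  motion=[0,0,0.03,0,0,0,1,0,0,0.03,0,0,0,1,0,0,0,0,0,0,1],
)

```text
time: 17.12
position: [0.5063, -0.0049, 0.1616]
tool_rot: [-0.067, 0.998, -0.0, 0.0]
ft_force: [-3.0, 0.6, 11.2]
grip_width: 0.0004
grip_force: 6.0
```

Firm stop at exactly the predicted height with 11 N. I'll retreat and verify.

>>> jog_arm(
  motion=[0,0,-0.15,0,0,0,1,0,0,-0.6,0,0,0,1,0,0,-0.9,0,0,0,1,0,0,-0.9,0,0,0,1,0,0,-0.9,0,0,0,1,0.5,0,0,0,0,0,1,0.5,0,0,0,0,0,1,0.5,0,0,0,0,0,1,0,0,0,0,0,0,1,0,0,0,0,0,0,1],
)

```text
time: 18.38
position: [0.4476, -0.013, 0.2982]
tool_rot: [-0.067, 0.998, -0.0, 0.001]
ft_force: [0.1, -0.4, -0.5]
grip_width: 0.0004
grip_force: 0.0
```

Run:
```python
from fk import *
S_=robot.camera('side');cv2.imwrite('pics/s9.png',S_)
n=np.r_[Rz@[0,1],0];O=np.r_[org,0]
for lo,hi in(((22,130,90),(34,255,255)),((0,150,70),(6,255,255))):
    print([(k,tocase(onplane(S,k[0],n,O)).round(4)) for k in blobs(S_,lo,hi,(220,200,345,300))])
c=np.array([-np.cos(-.1396),np.sin(-.1396)])*.062;print('exp red',proj(S,toworld([c[0],0,.1575+c[1]])), 'tin was 325.4,272.5')
for l in(0,.1,.2,.3):
    a=l-.1396;print(l,[proj(S,toworld([-r*np.cos(a),y,.154+r*np.sin(a)])).round(1).tolist() for r in(.039,.085) for y in(-.013,.013)])
cv2.imwrite('pics/s9c.png',cv2.resize(S_[190:310,210:350],(700,600),interpolation=cv2.INTER_CUBIC))
```

```text
[(([249.8, 256.7], [246, 253, 8, 9, 54]), array([0.0891, 0.    , 0.1701]))]
[(([307.2, 244.6], [298, 241, 19, 9, 112]), array([-0.0607,  0.    ,  0.1438])), (([325.5, 272.1], [317, 265, 18, 16, 228]), array([-0.1126,  0.    ,  0.0375]))]
exp red [307.40604651 242.76948284] tin was 325.4,272.5
0 [[296.4, 243.4], [302.1, 248.6], [312.6, 239.5], [318.4, 244.6]]
0.1 [[296.5, 242.0], [302.2, 247.2], [312.8, 236.5], [318.6, 241.5]]
0.2 [[296.4, 240.7], [302.1, 245.8], [312.6, 233.6], [318.6, 238.6]]
0.3 [[296.2, 239.4], [301.9, 244.5], [312.2, 230.8], [318.2, 235.8]]
```

View pics/s9c.png

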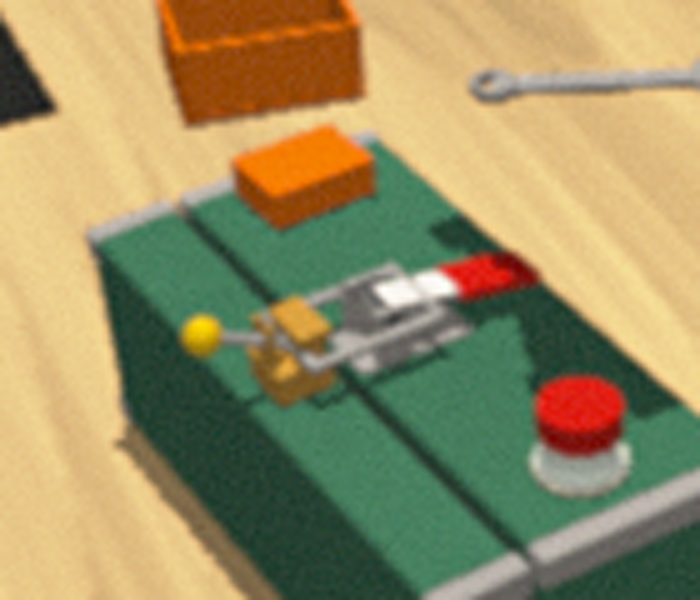

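The lever lies flat at its stop (red centroid (307,245) fits lever = 0). The loop is round the keeper, the cover is drawn in, and the tin and drill box have not moved. I'm handing in.

```bash
python3 -c "
from rig import robot
print(robot.hand_in())"
```

```text
the job is handed in; nothing more can be done
None
```

The loop is hooked over the keeper, the lever is down past centre at its stop and stayed there with the arm clear, and the cover is drawn in; the job was handed in at about 18 s, with no verdict returned.

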